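# Snap the last post into the bench jack

## Robot

A 6-joint arm with a two-finger parallel gripper is mounted at the origin on a cart in front of the work surface, level with it; the furniture and walls round the work are solid. World frame = base frame: x ahead of the robot, y to its left, z up, the work surface at z = 0. Lengths are in m, angles in degrees, forces in N, time in s.
With the tool pointing down it reaches from about 0.4 to 0.825 m from the base axis. Payload 7 kg.
Tool frame: the origin (TCP) lies between the finger pads; the fingertips stand 22 mm ahead of it and the grasp point (between the pads) lies 3 mm ahead of it; z points along the fingers, y is the line along which they close (so a half turn about z gives the same grasp; the last joint's range is limited). The gripper opens to 88 mm and grips with 3 to 60 N. Pads are 19 mm wide; open, the fingers measure 130 mm over their backs; the gripper's body (78 mm by 193 mm) begins 47 mm behind the grasp point.
Start: joints at [-51.274, 20.546, 0.682, 0, -70.136, -16.507], TCP at [0.255, -0.625, 0.249] pointing down, gripper open.
Joint ranges: [-176.03, 176.03], [-82.01, 121.73], [-58.28, 71.71], [-173.87, 95.51], [-174.79, -0.11], [-173.66, 173.66]. Speed limits (degrees/s): [136.94, 136.94, 172.46, 180, 180, 180].

## Interface

Orientations are given as [roll, pitch, yaw] about the fixed x, y, z axes, in that order (R = Rz(yaw) Ry(pitch) Rx(roll)).
In Python, from plant import ctrl gives the robot as it stands.
- The arm moves only by the tool apply_moves, never from a script. Its argument "targets" is a list of rows, each an object with "travel": the shift along the tool's x, y, z in mm, a list of three; "roll": the turn about the tool's z in degrees; "jaw": the finger opening in mm, from 0 to 87.6. In form: [{"travel": [tx, ty, tz], "roll": roll, "jaw": jaw}, ...]. A call has 1 to 10 rows; each row shifts and turns the commanded pose from where the row before left it, along the tool's axes as they then stand; what a row does not reach is not made up. A row lasts 1/10 s, in which the tool goes at most 50 mm and 8.59 degrees, less where a joint would pass 70% of its speed; a pose out of reach is approached as far as the arm can. A call with a gripper value outside its range is refused whole. The fingers move at their own pace and stop on an object; the grip force is fixed at half the most. Time passes only in rows, so rows that do not move let the fingers close. It gives the time, the measured TCP pose, the force, the opening and the grip force at its end, in the units of the state.
- ctrl.get_obs(): the state, without advancing time (a new reading comes with each control period).
- ctrl.snapshot(name): name is "scene" or "top" or "wrist"; returns the picture (420x560x3 uint8, red, green, blue); there is no depth.
- ctrl.calibration(name): a dict with "K" (3x3 intrinsics, pixels), "extrinsics" (4x4, takes a point from camera to world coordinates); the wrist camera has in their place "hand_eye" (4x4, takes a point from camera to tool coordinates, whose origin is the TCP and whose axes are the flange's). Camera axes: x right, y down, z forward; pixel columns grow to the right and rows downward; lengths in m; the calibration is good to about 2 mm. A picture is of the moment at which its call begins: read the wrist's pose just before it. calibration takes no time and is no camera call.
- ctrl.close_job(): hands the job in; it is judged then, once.
The state is a dict: "clock": time; "joint_pos": joint angles; "qvel": joint speeds; "tau": joint torques, N m; "tool_pos": TCP position; "orientation": TCP orientation; "force": force on the tool from outside, world axes, zero at the start; "moment": the same for the moment, N m; "opening": finger opening in m; "gripper_force": force on a finger pad.
Only numpy, scipy, OpenCV 4.12 (cv2) and the standard library are available. Lean on these libraries where they do the work, as an engineer would, in place of code of your own. Each camera call takes 0.05 s, during which the arm holds its last target. There are 200 camera calls.

## Task

Take the steel last post out of the wooden block and fit it in the bench jack: squeeze its spring button flush so that the jack's tube can slide over it, push the post down to the tube's floor and turn it by feel until the button pops out through the hole in the tube. Work gently, pressing and twisting against the jack with no more than about 25 N, leave the things around it where they are, and let go of the post.

Things in the scene. Friction and masses are not known exactly. Their poses are not given: they have to be found in the camera images.
- post: Loose steel post, 0.2 to 0.3 kg, upright in the block at first: a bar 25 mm across and 82 mm long with a 13 mm pin 15 mm tall on top (97 mm in all), foot bevelled 3 mm. Origin: centre of its underside; z runs up along it. A brass spring button looks out of its side toward the post's -x, its centre 45 mm above the underside. Its spring takes 2.5 N to start, 6 N flush.
- button_face (a point): Centre of the button's face, moving with it: 19.1 mm from the post's axis when out, 12.5 mm when flush, 13.6 to 15.5 mm under the tube's wall. The button is 12 mm across, with straight sides 5 mm out of the bar and a low dome: a rim catches squarely on it and cannot cam it in. A fingertip on its upper half can hold it flush while its lower half slips under the rim.
- jack: Fixed bench jack: green round flange 112 mm across, 12 mm thick; a clamp boss, 58 mm across at its foot, up to z = 36 mm, with clamp lugs and a screw toward the jack's +x; an upright steel socket tube in its middle, 27.2 mm inside, 32.2 mm outside, inner floor at z = 12 mm, open top at z = 75 mm. Origin: centre of the flange's underside, on the tube's axis; z up.
- jack_rim (a point): Centre of the tube's mouth. A 13.6 mm hole in its wall, 18 mm below the rim, is level with the button when the post stands on the tube's floor. The tube is clamped tight but was set by eye: the hole faces the jack's -x only to within 0.7 rad, not shown by this pose. The button enters within 0.1 rad of the hole's middle and then stops the turning; sliding it along the wall takes 4 to 9 N.
- block: Fixed wooden block, 66 x 104 x 40 mm. Origin: centre of its underside; z up, the long side along y. The post stands 30 mm deep, with about 1 mm of play, in a bore at y = -26 mm of the block; the three smaller bores are empty.
- edge_dye_bottle: Bystander: loose brown dye bottle with a black cap, 44 mm across, 97 mm tall. Origin: centre of its underside.
- eyelet_tin: Bystander: loose open round tin of eyelets, 50 mm across, 17 mm tall, to the right of the jack. Origin: centre of its underside.
- beeswax_cake: Bystander: loose yellow-brown cake of beeswax, 44 x 52 x 18 mm, to the right of the jack. Origin: centre of its underside.
- thread_spool_cream: Bystander: loose upright spool of cream thread, 40 mm across, 55 mm tall, behind the block. Origin: centre of its underside.
There are look-alikes about, which are no part of the job. There is more than one size of the post; the job needs the largest.

How it is judged (in metres and radians):
On the way:
1. the button is pressed in and has started under the tube's rim (horizontal distance between post and jack below 0.004 m and z of post in the frame of jack below 0.029 m and x of button_face in the frame of post above -0.0165 m), for 0.05 s.
At the end, for the whole second after the job is handed in: The post stands upright (within 0.08 rad) and still in the jack's tube, its underside 9 to 15.5 mm above the jack's underside and within 4 mm of its axis, with the button popped out through the hole (its face within 2.5 mm of fully out) (x of button_face in the frame of post below -0.0166 m and horizontal distance between post and jack below 0.004 m and z of post in the frame of jack between 0.009 and 0.0155 m and angle between post's own z axis and vertical below 0.08 rad and linear speed of post below 0.02 m/s); the robot touches nothing.
It fails at once if anything presses on the jack with more than 50 N (contact force between jack and anything else above 50 N).
It fails at once if the dye bottle, eyelet tin, beeswax or cream spool is moved more than 25 mm (distance of any of edge_dye_bottle, eyelet_tin, beeswax_cake, thread_spool_cream from where it was at the start of the episode above 0.025 m).
It also fails if it takes over 64 s, if anything falls off the work surface, if the arm or the gripper's body presses on something with over 40 N, if the wrist force passes 120 N, or if a joint passes its speed limit or range.

## Working session

There is one attempt and no reset: what is moved stays moved. The work goes in short steps, Python scripts to look and compute and a tool call to move; the robot and the scene stay as the last step left them, time stands still between calls to the robot, and variables do not carry over. Pictures are saved under pics/ and viewed, at most 10 in all, crops included, and the job is handed in when it is done.

Besides the shell and the picture viewer there is one more tool, called after "Call:" by a JSON object that holds its "method" and its "body", one argument or row to a line. apply_moves: Moves the arm, as the interface text tells. Its arguments: {"type":"object","properties":{"targets":{"type":"array","items":{"type":"object","properties":{"travel":{"type":"array","items":{"type":"number"}},"roll":{"type":"number"},"jaw":{"type":"number"}}}}},"required":["targets"]}

```bash
mkdir -p pics; ls
python3 - <<'E'
from plant import ctrl
import cv2,numpy as np
o=ctrl.get_obs();print({k:np.round(v,4).tolist() for k,v in o.items()})
for n in("scene","top"):
    cv2.imwrite(f"pics/{n}0.png",ctrl.snapshot(n)[:,:,::-1]);c=ctrl.calibration(n);print(n,np.round(c["K"],1).tolist(),np.round(c["extrinsics"],3).tolist())
print(np.round(ctrl.calibration("wrist")["hand_eye"],4).tolist(),np.round(ctrl.calibration("wrist")["K"],1).tolist())
a=cv2.imread("pics/top0.png");b=cv2.imread("pics/scene0.png")
E
```

```text
pics
{'clock': 0.0, 'joint_pos': [-51.2726, 20.592, 0.6351, -0.0199, -70.137, -16.508], 'qvel': [-0.111, -0.0292, 0.0607, -0.0547, 0.0646, -0.037], 'tau': [-0.0002, -58.2722, 29.3034, 6.9969, 0.0065, -0.0002], 'tool_pos': [0.2551, -0.6245, 0.2476], 'orientation': [179.9047, -0.0087, -157.7873], 'force': [0.7264, 0.9273, -1.0294], 'moment': [0.0218, -0.0078, 0.0193], 'gripper_force': 0.0, 'opening': 0.0879}
scene [[490.4, 0.0, 276.5], [0.0, 490.4, 208.0], [0.0, 0.0, 1.0]] [[-0.776, -0.338, 0.532, 0.063], [-0.631, 0.434, -0.644, 0.645], [-0.013, -0.835, -0.55, 0.627], [0.0, 0.0, 0.0, 1.0]]
top [[390.2, 0.0, 276.3], [0.0, 390.2, 213.0], [0.0, 0.0, 1.0]] [[-0.004, -0.99, 0.139, 0.45], [-1.0, 0.001, -0.023, 0.032], [0.023, -0.139, -0.99, 0.926], [0.0, 0.0, 0.0, 1.0]]
[[-0.0005, -0.9551, -0.2962, 0.0797], [1.0, -0.0007, 0.0004, 0.0011], [-0.0006, -0.2962, 0.9551, -0.1354], [0.0, 0.0, 0.0, 1.0]] [[355.1, 0.0, 274.7], [0.0, 355.1, 211.5], [0.0, 0.0, 1.0]]
```

View pics/scene0.png

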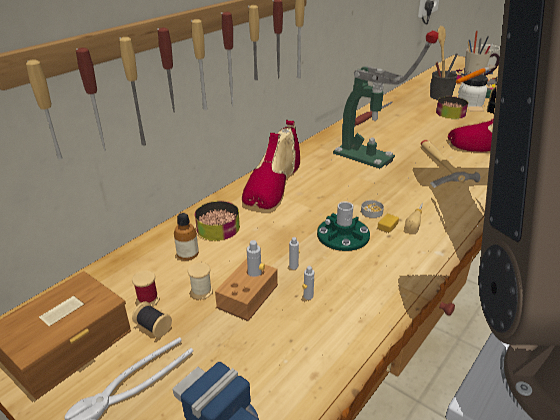

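View pics/top0.png

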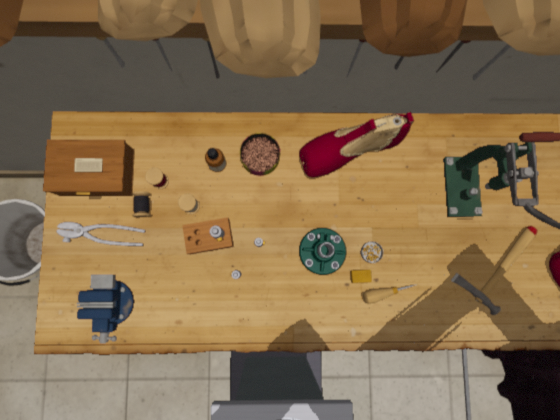

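The top view shows the block at (208,236) with the post at (216,231), two smaller loose posts at (258,242) and (236,274), and the jack at (323,250). The scene view has posts at (254,258) in the block, and at (294,253) and (308,283). The one in the block is the largest and matches the description. I'll check it in enlarged crops.

Run:
```python
import cv2
a=cv2.imread("pics/top0.png");b=cv2.imread("pics/scene0.png")
cv2.imwrite("pics/c_top.png",cv2.resize(a[190:290,175:375],None,fx=4,fy=4,interpolation=cv2.INTER_CUBIC))
cv2.imwrite("pics/c_sc.png",cv2.resize(b[190:330,210:400],None,fx=4.2,fy=4.2,interpolation=cv2.INTER_CUBIC))
```

```text
(no output)
```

View pics/c_top.png

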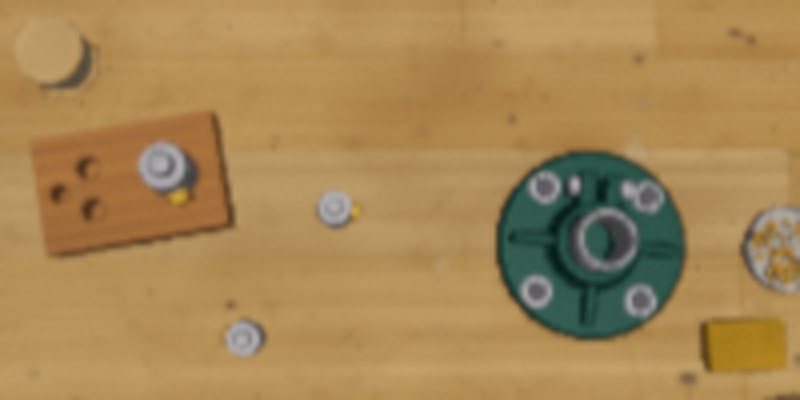

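View pics/c_sc.png

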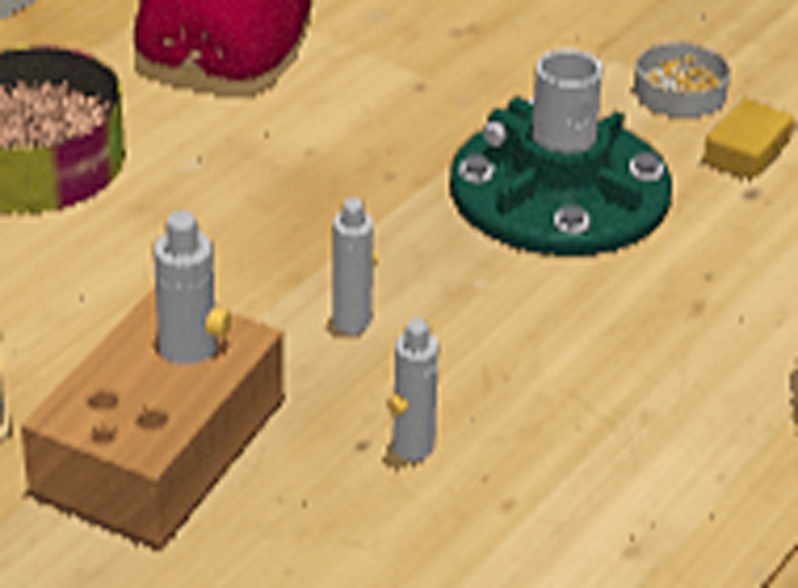

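The crops confirm it. The post in the block is the thickest, with its button facing the robot at top-crop (179,197) and pin top at (162,160). The two loose ones are thinner look-alikes. The jack rim is at crop (605,239) and its clamp screw is on the far side (about 600,187), so the jack's -x faces roughly toward the robot. Next I'll compute positions.

```bash
cat > h.py <<'E'
from plant import ctrl
import cv2,numpy as np
from scipy.spatial.transform import Rotation as Rn
def toolT(o):
    T=np.eye(4);T[:3,:3]=Rn.from_euler('xyz',o['orientation'],degrees=True).as_matrix();T[:3,3]=o['tool_pos'];return T
def cam(n,o=None):
    c=ctrl.calibration(n);K=np.array(c["K"]);E=np.array(c["extrinsics"]) if n!="wrist" else toolT(o)@np.array(c["hand_eye"]);return K,E
def at_z(K,E,uv,z):
    d=E[:3,:3]@np.linalg.inv(K)@[*uv,1];return E[:3,3]+d*(z-E[2,3])/d[2]
def proj(K,E,p):
    q=K@(E[:3,:3].T@(np.array(p)-E[:3,3]));return q[:2]/q[2]
E
python3 - <<'E'
from h import *
K,E=cam("top");f=lambda u,v:(175+u/4,190+v/4)
for n,u,v,z in[("pin",162,160,.107),("button",179,197,.055),("rim",605,239,.075),("flange",591,245,.012),("screwL",575,187,.03),("screwR",628,188,.03),("blk1",34,138,.04),("blk2",213,112,.04),("blk3",232,224,.04),("blk4",50,255,.04)]:
    print(n,np.round(at_z(K,E,f(u,v),z),4))
K,E=cam("scene");f=lambda u,v:(210+u/4.2,190+v/4.2)
for n,u,v,z in[("pin",182,220,.107),("button",217,322,.055),("rim",569,66,.075),("flange",561,182,.012)]:
    print(n,np.round(at_z(K,E,f(u,v),z),4))
E
```

```text
pin [0.5295 0.141  0.107 ]
button [0.5138 0.1381 0.055 ]
rim [ 0.4889 -0.0963  0.075 ]
flange [ 0.4883 -0.0976  0.012 ]
screwL [ 0.5209 -0.0864  0.03  ]
screwR [ 0.5202 -0.1171  0.03  ]
blk1 [0.5486 0.2226 0.04  ]
blk2 [0.5634 0.1213 0.04  ]
blk3 [0.4996 0.1098 0.04  ]
blk4 [0.4824 0.2117 0.04  ]
pin [0.5287 0.1467 0.107 ]
button [0.5162 0.1413 0.055 ]
rim [ 0.4902 -0.0938  0.075 ]
flange [ 0.4849 -0.0855  0.012 ]
```

Call:
{"method": "apply_moves", "body": {
  "targets": [
    {"travel":[0,0,0],"roll":-8.28,"jaw":87},
    {"travel":[0,0,0],"roll":-8.28,"jaw":87},
    {"travel":[0,0,0],"roll":-8.28,"jaw":87},
    {"travel":[0,0,0],"roll":-8.28,"jaw":87},
    {"travel":[0,0,0],"roll":-8.28,"jaw":87},
    {"travel":[0,0,0],"roll":-8.28,"jaw":87},
    {"travel":[0,0,0],"roll":-8.28,"jaw":87},
    {"travel":[0,0,0],"roll":-8.28,"jaw":87},
    {"travel":[0,0,0],"roll":-8.28,"jaw":87},
    {"travel":[0,0,0],"roll":-8.28,"jaw":87}
  ]
}}

```text
clock: 1.1
tool_pos: [0.2551, -0.6246, 0.248]
orientation: [180.0, 0.1, -74.6]
force: [-0.2, -0.4, -0.0]
opening: 0.0871
gripper_force: 0.0
```

Call:
{"method": "apply_moves", "body": {
  "targets": [
    {"travel":[-33.5,-23,2.4],"roll":0,"jaw":87},
    {"travel":[-33.5,-23,2.4],"roll":0,"jaw":87},
    {"travel":[-33.5,-23,2.4],"roll":0,"jaw":87},
    {"travel":[-33.5,-23,2.4],"roll":0,"jaw":87},
    {"travel":[-33.5,-23,2.4],"roll":0,"jaw":87},
    {"travel":[-33.5,-23,2.4],"roll":0,"jaw":87},
    {"travel":[-33.5,-23,2.4],"roll":0,"jaw":87},
    {"travel":[-33.5,-23,2.4],"roll":0,"jaw":87},
    {"travel":[-33.5,-23,2.4],"roll":0,"jaw":87},
    {"travel":[-33.5,-23,2.4],"roll":0,"jaw":87}
  ]
}}

```text
clock: 2.1
tool_pos: [0.3906, -0.2401, 0.2244]
orientation: [-180.0, 0.0, -75.0]
force: [1.4, -0.6, -0.4]
opening: 0.0869
gripper_force: 0.0
```

Call:
{"method": "apply_moves", "body": {
  "targets": [
    {"travel":[-28.4,-33,0],"roll":0,"jaw":87},
    {"travel":[-28.4,-33,0],"roll":0,"jaw":87},
    {"travel":[-28.4,-33,0],"roll":0,"jaw":87},
    {"travel":[-28.4,-33,0],"roll":0,"jaw":87},
    {"travel":[0,0,0],"roll":0,"jaw":87},
    {"travel":[0,0,0],"roll":0,"jaw":87},
    {"travel":[0,0,0],"roll":0,"jaw":87}
  ]
}}

```text
clock: 2.8
tool_pos: [0.488, -0.0981, 0.2242]
orientation: [179.9, 0.0, -75.0]
force: [-0.3, -0.9, 0.4]
opening: 0.087
gripper_force: 0.0
```

Run:
```python
from h import *
o=ctrl.get_obs();np.savez("oj.npz",tool_pos=o['tool_pos'],orientation=o['orientation']);im=ctrl.snapshot("wrist")[:,:,::-1];cv2.imwrite("pics/wj.png",im)
print(o['tool_pos'],o['orientation'],proj(*cam("wrist",o),[.489,-.096,.075]))
```

```text
[ 0.48797977 -0.09810293  0.22424743] [ 1.79948864e+02  1.05643601e-02 -7.49890976e+01] [273.48282467 202.9086846 ]
```

Call:
{"method": "apply_moves", "body": {
  "targets": [
    {"travel":[-44,-20,4],"roll":0,"jaw":87},
    {"travel":[-44,-20,4],"roll":0,"jaw":87},
    {"travel":[-44,-20,4],"roll":0,"jaw":87},
    {"travel":[-44,-20,4],"roll":0,"jaw":87},
    {"travel":[-44,-20,4],"roll":0,"jaw":87},
    {"travel":[0,0,0],"roll":0,"jaw":87},
    {"travel":[0,0,0],"roll":0,"jaw":87},
    {"travel":[0,0,0],"roll":0,"jaw":87}
  ]
}}

```text
clock: 3.65
tool_pos: [0.5279, 0.1393, 0.2046]
orientation: [180.0, -0.0, -75.1]
force: [0.2, 0.1, 0.3]
opening: 0.0869
gripper_force: 0.0
```

Run:
```python
from h import *
o=ctrl.get_obs();np.savez("op.npz",tool_pos=o['tool_pos'],orientation=o['orientation']);im=ctrl.snapshot("wrist")[:,:,::-1];cv2.imwrite("pics/wp.png",im)
print(o['tool_pos'],o['orientation'],o['force'],proj(*cam("wrist",o),[.529,.143,.107]))
j=cv2.imread("pics/wj.png")
o=np.load("oj.npz");pj=proj(*cam("wrist",o),[.489,-.096,.06]).astype(int);op=np.load("op.npz");pp=proj(*cam("wrist",op),[.529,.143,.08]).astype(int)
def crop(a,p):
    x=int(np.clip(p[0]-100,0,360));y=int(np.clip(p[1]-100,0,220));print(x,y);return cv2.resize(a[y:y+200,x:x+200],None,fx=2,fy=2,interpolation=cv2.INTER_CUBIC)
cv2.imwrite("pics/w1.png",np.hstack([crop(j,pj),crop(im,pp)]))
```

```text
[0.52789793 0.1392594  0.20461248] [ 1.79982046e+02 -4.74080800e-03 -7.50551718e+01] [0.17970503 0.1285247  0.31700134] [272.67785521 225.43678247]
173 98
172 113
```

View pics/w1.png

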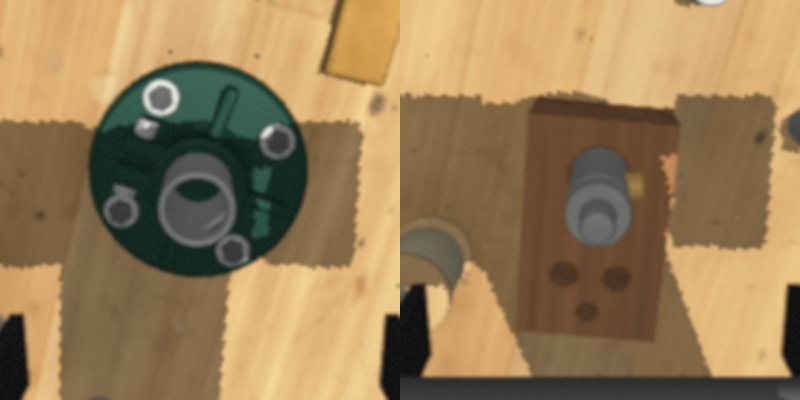

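The left crop has the rim centre at wrist pixel (272,202) and the lugs and screw at crop (147,128)/(122,190). The right crop has the pin top at wrist pixel (271,226) and the button at (293,205), level with tool +y.

Run:
```python
from h import *
oj=np.load("oj.npz");op=np.load("op.npz")
J=cam("wrist",oj);P=cam("wrist",op)
r=lambda a:np.round(a,4)
print("rim",r(at_z(*J,(272,202),.075)),"flange",r(at_z(*J,(173+198/2,98+168/2),.012)))
a,b=[at_z(*J,(173+u/2,98+v/2),.028) for u,v in((147,128),(122,190))];d=b-a;print("lugs",r(a),r(b),"jack x",np.degrees(np.arctan2(-d[0],d[1]))%180)
p=at_z(*P,(271,226),.107);s=at_z(*P,(271,220),.092);print("pin",r(p),"shoulder",r(s))
bt=at_z(*P,(293,205),.055);print("button",r(bt));v=bt-p;print(np.degrees(np.arctan2(v[1],v[0])),np.hypot(*v[:2]))
K,E=cam("top");print("spool",r(at_z(K,E,(175+50/4,190+50/4),.055)))
T=toolT(op)
for n,q in(("pin",p),("sh",s)): print(n,r(T[:3,:3].T@(q-T[:3,3])))
```

```text
rim [ 0.4904 -0.0964  0.075 ] flange [ 0.4915 -0.0992  0.012 ]
lugs [ 0.5204 -0.115   0.028 ] [ 0.5249 -0.0828  0.028 ] jack x 171.93801658306023
pin [0.53   0.1437 0.107 ] shoulder [0.53   0.1444 0.092 ]
button [0.5128 0.139  0.055 ]
-164.78191279910388 0.017891403683768542
spool [0.5968 0.2119 0.055 ]
pin [-0.0038 -0.0032  0.0976]
sh [-0.0044 -0.0034  0.1126]
```

Call:
{"method": "apply_moves", "body": {
  "targets": [
    {"travel":[-4,-3.3,20],"roll":0,"jaw":60},
    {"travel":[0,0,20],"roll":0,"jaw":60},
    {"travel":[0,0,20],"roll":0,"jaw":60},
    {"travel":[0,0,20],"roll":0,"jaw":60},
    {"travel":[0,0,20],"roll":0,"jaw":60},
    {"travel":[0,0,15],"roll":0,"jaw":60},
    {"travel":[0,0,9.6],"roll":0,"jaw":60},
    {"travel":[0,0,0],"roll":0,"jaw":60},
    {"travel":[0,0,0],"roll":0,"jaw":60}
  ]
}}

```text
clock: 4.6
tool_pos: [0.5307, 0.1449, 0.0806]
orientation: [-180.0, -0.0, -75.0]
force: [0.5, 0.7, 0.1]
opening: 0.0603
gripper_force: 0.0
```

Run:
```python
from h import *
o=ctrl.get_obs();im=ctrl.snapshot("wrist")[:,:,::-1];s=ctrl.snapshot("scene")[:,:,::-1]
print(o['tool_pos'],o['orientation'],o['force'],o['moment'],o['opening'])
cv2.imwrite("pics/w2.png",np.hstack([im[100:400,75:475],cv2.resize(s[190:340,180:380],(400,300),interpolation=cv2.INTER_CUBIC)]))
```

```text
[0.53074783 0.14491072 0.08058831] [-1.79962567e+02 -1.63038685e-05 -7.50158846e+01] [0.5405897  0.70433358 0.06878549] [ 0.02266981  0.13852866 -0.01139023] 0.06029272510699503
```

View pics/w2.png

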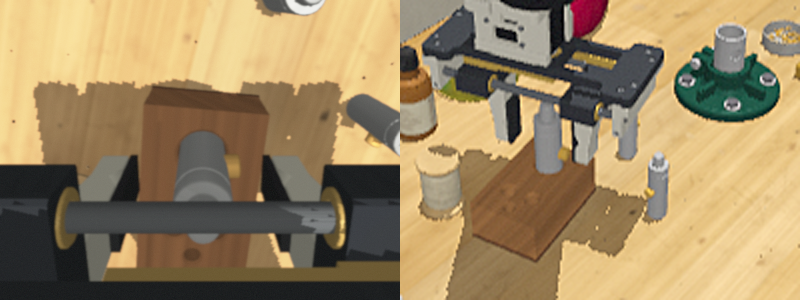

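The post is centred between the fingers and the button sits by the +y finger, just under tip level. I'll close now.

Call:
{"method": "apply_moves", "body": {
  "targets": [
    {"travel":[0,0,0.8],"roll":0,"jaw":40},
    {"travel":[0,0,0],"roll":0,"jaw":20},
    {"travel":[0,0,0],"roll":0,"jaw":20},
    {"travel":[0,0,0],"roll":0,"jaw":20},
    {"travel":[0,0,0],"roll":0,"jaw":20},
    {"travel":[0,0,0],"roll":0,"jaw":20},
    {"travel":[0,0,0],"roll":0,"jaw":20}
  ]
}}

```text
clock: 5.4
tool_pos: [0.53, 0.1452, 0.0791]
orientation: [180.0, -0.0, -75.0]
force: [-3.4, 0.0, 3.1]
opening: 0.0244
gripper_force: 29.7
```

Call:
{"method": "apply_moves", "body": {
  "targets": [
    {"travel":[0,0,-5],"roll":0,"jaw":20},
    {"travel":[0,0,-10],"roll":0,"jaw":20},
    {"travel":[0,0,-15],"roll":0,"jaw":20},
    {"travel":[0,0,-20],"roll":0,"jaw":20},
    {"travel":[0,0,-25],"roll":0,"jaw":20},
    {"travel":[0,0,-25],"roll":0,"jaw":20},
    {"travel":[0,0,0],"roll":0,"jaw":20},
    {"travel":[0,0,0],"roll":0,"jaw":20},
    {"travel":[0,0,0],"roll":0,"jaw":20}
  ]
}}

```text
clock: 6.3
tool_pos: [0.5298, 0.1451, 0.1786]
orientation: [179.9, 0.0, -75.0]
force: [-0.6, -0.3, -3.3]
opening: 0.0245
gripper_force: 29.7
```

Run:
```python
from h import *
for i in range(3):
    o=ctrl.get_obs();s=ctrl.snapshot("scene")[:,:,::-1];print(o['tool_pos'],o['orientation'],o['force'],o['opening'])
```

```text
[0.52984693 0.14512051 0.17860224] [ 1.79945925e+02  1.24746863e-03 -7.49949985e+01] [-0.59590243 -0.26873723 -3.31686966] 0.024534438830812702
[0.52978918 0.14506717 0.17833774] [ 1.79916313e+02 -1.59968997e-02 -7.49926228e+01] [ 0.58945002  0.79601236 -2.249306  ] 0.024781760060843646
[0.52982352 0.14509121 0.17824903] [ 1.79905948e+02 -2.21065044e-02 -7.49838183e+01] [ 0.07697857 -0.4459391  -2.45649603] 0.024553186593225654
```

Call:
{"method": "apply_moves", "body": {
  "targets": [
    {"travel":[0,0,0],"roll":-7.3,"jaw":20},
    {"travel":[0,0,0],"roll":-7.3,"jaw":20},
    {"travel":[0,0,0],"roll":-7.4,"jaw":20},
    {"travel":[28.2,29.5,0],"roll":0,"jaw":20},
    {"travel":[28.2,29.5,0],"roll":0,"jaw":20},
    {"travel":[28.2,29.5,0],"roll":0,"jaw":20},
    {"travel":[28.2,29.5,0],"roll":0,"jaw":20},
    {"travel":[28.2,29.5,0],"roll":0,"jaw":20},
    {"travel":[28.2,29.5,0],"roll":0,"jaw":20},
    {"travel":[0,0,0],"roll":0,"jaw":20}
  ]
}}

```text
clock: 7.45
tool_pos: [0.4893, -0.0998, 0.1785]
orientation: [179.9, 0.0, -53.2]
force: [0.2, 0.8, -3.4]
opening: 0.0246
gripper_force: 29.7
```

Run:
```python
from h import *
ctrl.snapshot("top");ctrl.snapshot("top")
o=ctrl.get_obs();s=ctrl.snapshot("scene")[:,:,::-1];w=ctrl.snapshot("wrist")[:,:,::-1];np.savez("o3.npz",tool_pos=o['tool_pos'],orientation=o['orientation'])
print(o['tool_pos'],o['orientation'],o['force'],o['joint_pos'])
cv2.imwrite("pics/s3.png",np.hstack([cv2.resize(s[140:290,260:460],(400,300),interpolation=cv2.INTER_CUBIC),w[40:340,75:475]]))
```

```text
[ 0.49045705 -0.09731783  0.17871741] [ 1.79956132e+02  2.34321411e-02 -5.31160283e+01] [ 0.73358756  0.41323205 -2.40953309] [ 1.13312337e+01  7.50585690e+00 -2.66788502e+01 -2.67995757e-03
 -5.58649772e+01  2.55542518e+01]
```

View pics/s3.png

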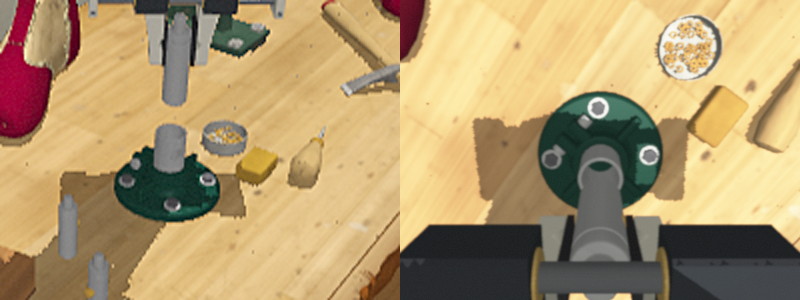

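The post hangs upright over the tube, foot at crop (176,100) and tube mouth at (170,130). The offset is about 1–2 mm, which I'll correct before lowering to just above the rim and feeling for contact.

Call:
{"method": "apply_moves", "body": {
  "targets": [
    {"travel":[-1.5,-1.1,10],"roll":0,"jaw":20},
    {"travel":[0,0,10],"roll":0,"jaw":20},
    {"travel":[0,0,8],"roll":0,"jaw":20},
    {"travel":[0,0,3],"roll":0,"jaw":20},
    {"travel":[0,0,0],"roll":0,"jaw":20},
    {"travel":[0,0,1],"roll":0,"jaw":20},
    {"travel":[0,0,1],"roll":0,"jaw":20},
    {"travel":[0,0,1],"roll":0,"jaw":20},
    {"travel":[0,0,1],"roll":0,"jaw":20}
  ]
}}

```text
clock: 8.55
tool_pos: [0.491, -0.0945, 0.1443]
orientation: [-180.0, -0.0, -53.0]
force: [0.2, -0.0, -2.3]
opening: 0.0245
gripper_force: 29.7
```

Call:
{"method": "apply_moves", "body": {
  "targets": [
    {"travel":[0,0,0.5],"roll":0,"jaw":20},
    {"travel":[0,0,0.5],"roll":0,"jaw":20}
  ]
}}

```text
clock: 8.75
tool_pos: [0.4908, -0.0945, 0.1432]
orientation: [-180.0, -0.0, -53.0]
force: [0.6, -0.1, -1.9]
opening: 0.0247
gripper_force: 29.7
```

Call:
{"method": "apply_moves", "body": {
  "targets": [
    {"travel":[0,0,0.7],"roll":0,"jaw":20},
    {"travel":[0,0,0.7],"roll":0,"jaw":20},
    {"travel":[0,0,0.6],"roll":0,"jaw":20}
  ]
}}

```text
clock: 9.05
tool_pos: [0.4909, -0.0945, 0.1411]
orientation: [180.0, 0.0, -53.0]
force: [-0.4, 0.5, -1.9]
opening: 0.0248
gripper_force: 29.7
```

Call:
{"method": "apply_moves", "body": {
  "targets": [
    {"travel":[0,0,0.5],"roll":0,"jaw":20},
    {"travel":[0,0,0.5],"roll":0,"jaw":20}
  ]
}}

```text
clock: 9.25
tool_pos: [0.4909, -0.0945, 0.1402]
orientation: [180.0, -0.0, -53.0]
force: [-1.5, -0.2, -1.4]
opening: 0.0244
gripper_force: 29.7
```

Call:
{"method": "apply_moves", "body": {
  "targets": [
    {"travel":[0,0,0.6],"roll":0,"jaw":20},
    {"travel":[0,0,0.6],"roll":0,"jaw":20},
    {"travel":[0,0,0.6],"roll":0,"jaw":20}
  ]
}}

```text
clock: 9.55
tool_pos: [0.4907, -0.0946, 0.1383]
orientation: [180.0, 0.0, -53.0]
force: [-0.8, -0.6, -1.0]
opening: 0.0246
gripper_force: 29.7
```

Call:
{"method": "apply_moves", "body": {
  "targets": [
    {"travel":[0,0,0.6],"roll":0,"jaw":20},
    {"travel":[0,0,0.6],"roll":0,"jaw":20},
    {"travel":[0,0,0.6],"roll":0,"jaw":20}
  ]
}}

```text
clock: 9.85
tool_pos: [0.4907, -0.0945, 0.1365]
orientation: [180.0, 0.0, -53.0]
force: [-1.0, -1.0, -1.7]
opening: 0.0244
gripper_force: 29.7
```

Call:
{"method": "apply_moves", "body": {
  "targets": [
    {"travel":[0,0,1.5],"roll":0,"jaw":20},
    {"travel":[0,0,1.5],"roll":0,"jaw":20},
    {"travel":[0,0,1.5],"roll":0,"jaw":20},
    {"travel":[0,0,1.5],"roll":0,"jaw":20}
  ]
}}

```text
clock: 10.25
tool_pos: [0.4907, -0.0946, 0.1304]
orientation: [180.0, 0.0, -53.0]
force: [-1.8, -2.7, -0.9]
opening: 0.0249
gripper_force: 29.8
```

Call:
{"method": "apply_moves", "body": {
  "targets": [
    {"travel":[0,0,2],"roll":0,"jaw":20},
    {"travel":[0,0,2],"roll":0,"jaw":20},
    {"travel":[0,0,2],"roll":0,"jaw":20},
    {"travel":[0,0,2],"roll":0,"jaw":20}
  ]
}}

```text
clock: 10.65
tool_pos: [0.4907, -0.0945, 0.1224]
orientation: [180.0, 0.0, -53.0]
force: [-2.3, -2.0, 0.7]
opening: 0.0243
gripper_force: 29.8
```

Call:
{"method": "apply_moves", "body": {
  "targets": [
    {"travel":[0,0,2],"roll":0,"jaw":20},
    {"travel":[0,0,2],"roll":0,"jaw":20},
    {"travel":[0,0,2],"roll":0,"jaw":20},
    {"travel":[0,0,2],"roll":0,"jaw":20}
  ]
}}

```text
clock: 11.05
tool_pos: [0.4907, -0.0946, 0.1144]
orientation: [180.0, 0.0, -53.0]
force: [-3.5, -4.2, 0.9]
opening: 0.0246
gripper_force: 29.8
```

Call:
{"method": "apply_moves", "body": {
  "targets": [
    {"travel":[0,0.3,2],"roll":0,"jaw":20},
    {"travel":[0,0,2],"roll":0,"jaw":20},
    {"travel":[0,0,2],"roll":0,"jaw":20},
    {"travel":[0,0,1],"roll":0,"jaw":20}
  ]
}}

```text
clock: 11.45
tool_pos: [0.4906, -0.0946, 0.1073]
orientation: [180.0, 0.0, -53.0]
force: [-2.3, -2.9, -0.3]
opening: 0.0247
gripper_force: 29.8
```

Call:
{"method": "apply_moves", "body": {
  "targets": [
    {"travel":[0,0,0.6],"roll":0,"jaw":20},
    {"travel":[0,0,0.6],"roll":0,"jaw":20},
    {"travel":[0,0,0.6],"roll":0,"jaw":20}
  ]
}}

```text
clock: 11.75
tool_pos: [0.4906, -0.0946, 0.1057]
orientation: [-180.0, -0.0, -53.0]
force: [-2.0, -2.7, 0.0]
opening: 0.0243
gripper_force: 29.8
```

Call:
{"method": "apply_moves", "body": {
  "targets": [
    {"travel":[0,0,0.6],"roll":0,"jaw":20},
    {"travel":[0,0,0.6],"roll":0,"jaw":20}
  ]
}}

```text
clock: 11.95
tool_pos: [0.4907, -0.0946, 0.1046]
orientation: [-180.0, -0.0, -53.0]
force: [-2.5, -3.0, 0.8]
opening: 0.0244
gripper_force: 29.8
```

Call:
{"method": "apply_moves", "body": {
  "targets": [
    {"travel":[0,0,0.7],"roll":0,"jaw":20},
    {"travel":[0,0,0.7],"roll":0,"jaw":20},
    {"travel":[0,0,0.7],"roll":0,"jaw":20}
  ]
}}

```text
clock: 12.25
tool_pos: [0.4906, -0.0946, 0.1024]
orientation: [-180.0, 0.0, -53.0]
force: [-2.5, -2.7, -0.4]
opening: 0.0247
gripper_force: 29.8
```

Call:
{"method": "apply_moves", "body": {
  "targets": [
    {"travel":[0,0,0.7],"roll":0,"jaw":20},
    {"travel":[0,0,0.7],"roll":0,"jaw":20}
  ]
}}

```text
clock: 12.45
tool_pos: [0.4906, -0.0946, 0.101]
orientation: [-180.0, 0.0, -53.0]
force: [-3.0, -2.6, -0.5]
opening: 0.0248
gripper_force: 29.8
```

Call:
{"method": "apply_moves", "body": {
  "targets": [
    {"travel":[0,0,0.6],"roll":0,"jaw":20},
    {"travel":[0,0,0.6],"roll":0,"jaw":20}
  ]
}}

```text
clock: 12.65
tool_pos: [0.4906, -0.0946, 0.0998]
orientation: [-180.0, -0.0, -53.0]
force: [-1.3, -2.0, -0.8]
opening: 0.0245
gripper_force: 29.8
```

Call:
{"method": "apply_moves", "body": {
  "targets": [
    {"travel":[0,0,0.5],"roll":0,"jaw":20},
    {"travel":[0,0,0.5],"roll":0,"jaw":20}
  ]
}}

```text
clock: 12.85
tool_pos: [0.4906, -0.0946, 0.0988]
orientation: [-180.0, -0.0, -53.0]
force: [-2.3, -2.0, 0.8]
opening: 0.0245
gripper_force: 29.8
```

Call:
{"method": "apply_moves", "body": {
  "targets": [
    {"travel":[0,0,0.5],"roll":0,"jaw":20},
    {"travel":[0,0,0.5],"roll":0,"jaw":20}
  ]
}}

```text
clock: 13.05
tool_pos: [0.4906, -0.0946, 0.0978]
orientation: [-180.0, -0.0, -53.0]
force: [-2.6, -2.9, -0.6]
opening: 0.0246
gripper_force: 29.8
```

Call:
{"method": "apply_moves", "body": {
  "targets": [
    {"travel":[0,0,0.4],"roll":0,"jaw":20},
    {"travel":[0,0,0],"roll":0,"jaw":20}
  ]
}}

```text
clock: 13.25
tool_pos: [0.4906, -0.0946, 0.0974]
orientation: [180.0, 0.0, -53.0]
force: [-2.3, -2.9, -0.5]
opening: 0.0246
gripper_force: 29.7
```

Call:
{"method": "apply_moves", "body": {
  "targets": [
    {"travel":[0,0,0.3],"roll":0,"jaw":20},
    {"travel":[0,0,0.2],"roll":0,"jaw":20}
  ]
}}

```text
clock: 13.45
tool_pos: [0.4907, -0.0947, 0.0973]
orientation: [-180.0, -0.0, -53.0]
force: [-5.1, -3.0, 5.6]
opening: 0.0245
gripper_force: 32.4
```

Call:
{"method": "apply_moves", "body": {
  "targets": [
    {"travel":[0,0,-0.6],"roll":0,"jaw":20},
    {"travel":[0,0,0],"roll":0,"jaw":45},
    {"travel":[0,0,0],"roll":0,"jaw":45},
    {"travel":[0,0,0],"roll":0,"jaw":45},
    {"travel":[0,0,-5],"roll":0,"jaw":45},
    {"travel":[0,0,-7],"roll":0,"jaw":45},
    {"travel":[0,0,-6],"roll":0,"jaw":45},
    {"travel":[0,0,0],"roll":0,"jaw":45},
    {"travel":[0,0,0],"roll":0,"jaw":45}
  ]
}}

```text
clock: 14.35
tool_pos: [0.4908, -0.0946, 0.1159]
orientation: [-179.9, -0.0, -53.0]
force: [-0.3, -0.2, -0.2]
opening: 0.0451
gripper_force: 0.0
```

Run:
```python
from h import *
o=ctrl.get_obs();s=ctrl.snapshot("scene")[:,:,::-1];w=ctrl.snapshot("wrist")[:,:,::-1]
print(o['tool_pos'],o['orientation'],o['force'],o['opening'])
cv2.imwrite("pics/s4.png",np.hstack([cv2.resize(s[180:255,300:400],(400,300),interpolation=cv2.INTER_CUBIC),w[100:400,75:475]]))
```

```text
[ 0.49084043 -0.09456717  0.11593125] [-1.79946545e+02 -2.21300439e-02 -5.29829422e+01] [-0.29784638 -0.22893948 -0.20377378] 0.0450699663892083
```

View pics/s4.png

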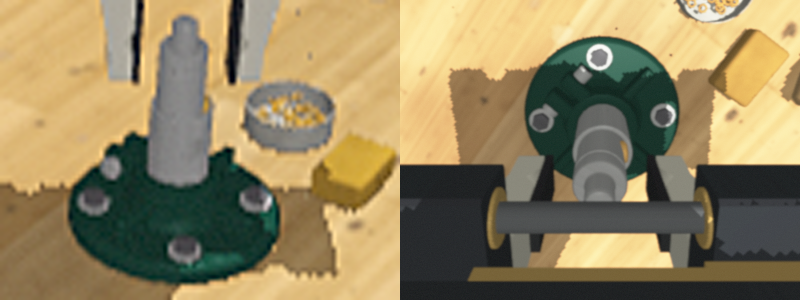

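The post stands in the tube. The button's upper half shows just above the rim at crop (206,103), with its lower half under the wall. I'll regrip higher and push down gently.

Call:
{"method": "apply_moves", "body": {
  "targets": [
    {"travel":[0,0,0],"roll":0,"jaw":20},
    {"travel":[0,0,0],"roll":0,"jaw":20},
    {"travel":[0,0,0],"roll":0,"jaw":20},
    {"travel":[0,0,0],"roll":0,"jaw":20},
    {"travel":[0,0,0],"roll":0,"jaw":20}
  ]
}}

```text
clock: 14.95
tool_pos: [0.4906, -0.0946, 0.1154]
orientation: [180.0, 0.0, -53.0]
force: [0.1, -0.2, -1.7]
opening: 0.0242
gripper_force: 30.0
```

Call:
{"method": "apply_moves", "body": {
  "targets": [
    {"travel":[0,0,0.5],"roll":0,"jaw":20},
    {"travel":[0,0,0.5],"roll":0,"jaw":20},
    {"travel":[0,0,0.5],"roll":0,"jaw":20}
  ]
}}

```text
clock: 15.25
tool_pos: [0.4908, -0.0947, 0.1143]
orientation: [-180.0, -0.0, -53.0]
force: [-0.3, -0.8, 4.2]
opening: 0.0242
gripper_force: 30.0
```

Call:
{"method": "apply_moves", "body": {
  "targets": [
    {"travel":[0,0,0.7],"roll":0,"jaw":20},
    {"travel":[0,0,0.7],"roll":0,"jaw":20},
    {"travel":[0,0,0.7],"roll":0,"jaw":20}
  ]
}}

```text
clock: 15.55
tool_pos: [0.4907, -0.0947, 0.112]
orientation: [-180.0, -0.0, -53.0]
force: [-0.5, -1.8, 3.9]
opening: 0.0241
gripper_force: 30.0
```

Call:
{"method": "apply_moves", "body": {
  "targets": [
    {"travel":[0,0,1],"roll":0,"jaw":20},
    {"travel":[0,0,1],"roll":0,"jaw":20},
    {"travel":[0,0,1],"roll":0,"jaw":20}
  ]
}}

```text
clock: 15.85
tool_pos: [0.4907, -0.0947, 0.1089]
orientation: [-180.0, -0.0, -53.0]
force: [-0.1, -1.4, 4.2]
opening: 0.0242
gripper_force: 30.0
```

Call:
{"method": "apply_moves", "body": {
  "targets": [
    {"travel":[0,0,1],"roll":0,"jaw":20},
    {"travel":[0,0,1],"roll":0,"jaw":20},
    {"travel":[0,0,1],"roll":0,"jaw":20},
    {"travel":[0,0,1],"roll":0,"jaw":20},
    {"travel":[0,0,1],"roll":0,"jaw":20},
    {"travel":[0,0,1],"roll":0,"jaw":20}
  ]
}}

```text
clock: 16.45
tool_pos: [0.4906, -0.0947, 0.1029]
orientation: [180.0, -0.0, -53.0]
force: [-0.6, -1.0, 3.6]
opening: 0.0244
gripper_force: 30.0
```

Call:
{"method": "apply_moves", "body": {
  "targets": [
    {"travel":[0,0,0.5],"roll":0,"jaw":20},
    {"travel":[0,0,0.5],"roll":0,"jaw":20}
  ]
}}

```text
clock: 16.65
tool_pos: [0.4906, -0.0947, 0.1019]
orientation: [-180.0, -0.0, -53.0]
force: [0.1, -0.6, 4.0]
opening: 0.0239
gripper_force: 30.0
```

Call:
{"method": "apply_moves", "body": {
  "targets": [
    {"travel":[0,0,0.5],"roll":0,"jaw":20},
    {"travel":[0,0,0.4],"roll":0,"jaw":20}
  ]
}}

```text
clock: 16.85
tool_pos: [0.4906, -0.0946, 0.1011]
orientation: [-180.0, -0.0, -53.0]
force: [0.7, -1.4, 3.3]
opening: 0.024
gripper_force: 30.0
```

Call:
{"method": "apply_moves", "body": {
  "targets": [
    {"travel":[0,0,0.4],"roll":0,"jaw":20},
    {"travel":[0,0,0.4],"roll":0,"jaw":20}
  ]
}}

```text
clock: 17.05
tool_pos: [0.4906, -0.0946, 0.1003]
orientation: [-180.0, -0.0, -53.0]
force: [-1.3, -2.8, 4.4]
opening: 0.0241
gripper_force: 30.0
```

Call:
{"method": "apply_moves", "body": {
  "targets": [
    {"travel":[0,0,0.3],"roll":0,"jaw":20},
    {"travel":[0,0,0.3],"roll":0,"jaw":20}
  ]
}}

```text
clock: 17.25
tool_pos: [0.4906, -0.0947, 0.0996]
orientation: [180.0, -0.0, -53.0]
force: [0.2, 0.0, 3.9]
opening: 0.0241
gripper_force: 30.0
```

Call:
{"method": "apply_moves", "body": {
  "targets": [
    {"travel":[0,0,0.3],"roll":0,"jaw":20}
  ]
}}

```text
clock: 17.35
tool_pos: [0.4906, -0.0947, 0.0993]
orientation: [180.0, 0.0, -53.0]
force: [0.5, -1.6, 4.3]
opening: 0.0243
gripper_force: 30.0
```

Call:
{"method": "apply_moves", "body": {
  "targets": [
    {"travel":[0,0,0.3],"roll":0,"jaw":20},
    {"travel":[0,0,0.2],"roll":0,"jaw":20}
  ]
}}

```text
clock: 17.55
tool_pos: [0.4907, -0.0947, 0.0991]
orientation: [180.0, -0.0, -53.0]
force: [-1.6, -0.0, 9.0]
opening: 0.0242
gripper_force: 30.0
```

Call:
{"method": "apply_moves", "body": {
  "targets": [
    {"travel":[0,0,0.3],"roll":0,"jaw":20},
    {"travel":[0,0,0],"roll":0,"jaw":20}
  ]
}}

```text
clock: 17.75
tool_pos: [0.4907, -0.0947, 0.0991]
orientation: [-180.0, -0.0, -53.0]
force: [-2.7, -0.6, 10.8]
opening: 0.024
gripper_force: 30.0
```

The post is on the floor (force step at TCP z 0.099). I'll ease the pressure and start turning by feel.

Call:
{"method": "apply_moves", "body": {
  "targets": [
    {"travel":[0,0,-0.4],"roll":0,"jaw":20},
    {"travel":[0,0,0],"roll":2.5,"jaw":20},
    {"travel":[0,0,0],"roll":2.5,"jaw":20},
    {"travel":[0,0,0],"roll":2.5,"jaw":20},
    {"travel":[0,0,0],"roll":2.5,"jaw":20}
  ]
}}

```text
clock: 18.25
tool_pos: [0.4909, -0.0946, 0.0991]
orientation: [-180.0, -0.0, -63.1]
force: [-0.2, -1.3, 4.3]
opening: 0.0242
gripper_force: 30.0
```

```bash
cat > m.py <<'E'
from plant import ctrl
import numpy as np
o=ctrl.get_obs()
for k in('clock','orientation','force','moment','joint_pos'):print(k,np.round(o[k],3))
E
python3 m.py
```

```text
clock 18.25
orientation [-1.79969e+02 -1.20000e-02 -6.30680e+01]
force [-0.177 -1.284  4.262]
moment [-0.446  0.047  0.114]
joint_pos [ 1.1659e+01  1.3029e+01 -3.2318e+01  4.0000e-03 -4.4620e+01  1.5270e+01]
```

Call:
{"method": "apply_moves", "body": {
  "targets": [
    {"travel":[0,0,0],"roll":2,"jaw":20},
    {"travel":[0,0,0],"roll":2,"jaw":20},
    {"travel":[0,0,0],"roll":2,"jaw":20}
  ]
}}

```text
clock: 18.55
tool_pos: [0.4911, -0.0946, 0.0991]
orientation: [-180.0, -0.0, -69.0]
force: [0.8, -1.7, 4.3]
opening: 0.0241
gripper_force: 30.0
```

```bash
python3 m.py
```

```text
clock 18.55
orientation [-1.7995e+02 -1.3000e-02 -6.9048e+01]
force [ 0.834 -1.738  4.278]
moment [-0.366 -0.137  0.09 ]
joint_pos [ 1.1657e+01  1.3034e+01 -3.2310e+01  7.0000e-03 -4.4604e+01  9.2900e+00]
```

Call:
{"method": "apply_moves", "body": {
  "targets": [
    {"travel":[0,0,0],"roll":2,"jaw":20},
    {"travel":[0,0,0],"roll":2,"jaw":20},
    {"travel":[0,0,0],"roll":2,"jaw":20}
  ]
}}

```text
clock: 18.85
tool_pos: [0.4913, -0.0945, 0.0991]
orientation: [-179.9, -0.0, -75.0]
force: [0.9, -1.7, 2.8]
opening: 0.0242
gripper_force: 30.0
```

```bash
python3 m.py|grep mom
```

```text
moment [-0.631 -0.468  0.044]
```

Call:
{"method": "apply_moves", "body": {
  "targets": [
    {"travel":[0,0,0],"roll":2,"jaw":20},
    {"travel":[0,0,0],"roll":2,"jaw":20},
    {"travel":[0,0,0],"roll":2,"jaw":20}
  ]
}}

```text
clock: 19.15
tool_pos: [0.4914, -0.0945, 0.0991]
orientation: [-179.9, -0.0, -81.0]
force: [2.1, -1.5, 1.7]
opening: 0.024
gripper_force: 30.0
```

```bash
python3 m.py|grep mom
```

```text
moment [-0.54  -0.615  0.103]
```

Call:
{"method": "apply_moves", "body": {
  "targets": [
    {"travel":[0,0,0],"roll":2,"jaw":20},
    {"travel":[0,0,0],"roll":2,"jaw":20},
    {"travel":[0,0,0],"roll":2,"jaw":20}
  ]
}}

```text
clock: 19.45
tool_pos: [0.4916, -0.0945, 0.0991]
orientation: [-179.9, 0.0, -87.0]
force: [2.2, -1.2, 2.6]
opening: 0.0242
gripper_force: 30.0
```

```bash
python3 m.py|grep mom
```

```text
moment [-0.517 -0.831  0.069]
```

Call:
{"method": "apply_moves", "body": {
  "targets": [
    {"travel":[0,0,0],"roll":2,"jaw":20},
    {"travel":[0,0,0],"roll":2,"jaw":20},
    {"travel":[0,0,0],"roll":2,"jaw":20}
  ]
}}

```text
clock: 19.75
tool_pos: [0.4917, -0.0945, 0.0991]
orientation: [-179.9, 0.0, -93.0]
force: [2.4, -1.5, 1.5]
opening: 0.024
gripper_force: 30.0
```

```bash
python3 m.py|grep mom
```

```text
moment [-0.735 -1.069  0.038]
```

Call:
{"method": "apply_moves", "body": {
  "targets": [
    {"travel":[0,0,0],"roll":2,"jaw":20},
    {"travel":[0,0,0],"roll":2,"jaw":20},
    {"travel":[0,0,0],"roll":2,"jaw":20}
  ]
}}

```text
clock: 20.05
tool_pos: [0.4919, -0.0945, 0.0991]
orientation: [-179.9, 0.0, -99.0]
force: [2.7, -2.6, 0.2]
opening: 0.0242
gripper_force: 30.0
```

```bash
python3 m.py|grep mom
```

```text
moment [-0.843 -1.308  0.065]
```

Call:
{"method": "apply_moves", "body": {
  "targets": [
    {"travel":[0,0,0],"roll":2,"jaw":20},
    {"travel":[0,0,0],"roll":2,"jaw":20},
    {"travel":[0,0,0],"roll":2,"jaw":20}
  ]
}}

```text
clock: 20.35
tool_pos: [0.492, -0.0945, 0.0991]
orientation: [-179.9, 0.0, -105.0]
force: [3.7, -1.8, -0.3]
opening: 0.024
gripper_force: 30.0
```

```bash
python3 m.py|grep mom
```

```text
moment [-0.811 -1.42   0.059]
```

The bending moment is growing because the post isn't quite aligned in the grip. I'll let go to relax it, then regrip and carry on.

Call:
{"method": "apply_moves", "body": {
  "targets": [
    {"travel":[0,0,0],"roll":0,"jaw":36},
    {"travel":[0,0,0],"roll":0,"jaw":36},
    {"travel":[0,0,0],"roll":0,"jaw":36}
  ]
}}

```text
clock: 20.65
tool_pos: [0.4899, -0.0946, 0.0985]
orientation: [179.9, -0.0, -105.0]
force: [-0.1, -0.9, 0.2]
opening: 0.0356
gripper_force: 0.0
```

```bash
python3 m.py;python3 -c "
from h import *
s=ctrl.snapshot('scene')[:,:,::-1];w=ctrl.snapshot('wrist')[:,:,::-1]
cv2.imwrite('pics/s5.png',np.hstack([cv2.resize(s[180:255,300:400],(400,300),interpolation=cv2.INTER_CUBIC),w[100:400,75:475]]))"
```

```text
clock 20.65
orientation [ 1.79916e+02 -1.50000e-02 -1.04955e+02]
force [-0.079 -0.865  0.22 ]
moment [0.01  0.047 0.018]
joint_pos [ 1.1660e+01  1.3052e+01 -3.2376e+01 -3.4000e-02 -4.4654e+01 -2.6591e+01]
```

View pics/s5.png

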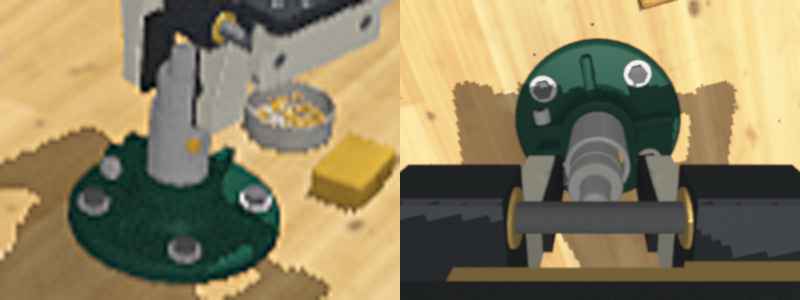

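Brass shows in the tube's hole at crop (194,145), putting the hole at roughly 152°, just ahead of the button at about 165°. I'll regrip and keep turning in small steps.

Call:
{"method": "apply_moves", "body": {
  "targets": [
    {"travel":[0,0,0],"roll":0,"jaw":20},
    {"travel":[0,0,0],"roll":0,"jaw":20},
    {"travel":[0,0,0],"roll":0,"jaw":20},
    {"travel":[0,0,0],"roll":0,"jaw":20},
    {"travel":[0,0,0],"roll":2,"jaw":20},
    {"travel":[0,0,0],"roll":2,"jaw":20}
  ]
}}

```text
clock: 21.35
tool_pos: [0.4914, -0.0947, 0.0992]
orientation: [-179.9, 0.0, -109.0]
force: [3.8, -1.9, -2.1]
opening: 0.0242
gripper_force: 30.0
```

```bash
python3 m.py|egrep "mom|for|ori"
```

```text
orientation [-1.79922e+02  2.00000e-02 -1.09040e+02]
force [ 3.776 -1.92  -2.094]
moment [-0.704 -1.4    0.056]
```

Call:
{"method": "apply_moves", "body": {
  "targets": [
    {"travel":[0,0,0],"roll":2,"jaw":20},
    {"travel":[0,0,0],"roll":2,"jaw":20}
  ]
}}

```text
clock: 21.55
tool_pos: [0.4914, -0.0947, 0.0992]
orientation: [-179.9, 0.0, -113.0]
force: [3.9, -2.0, -2.0]
opening: 0.0239
gripper_force: 30.0
```

```bash
python3 m.py|egrep "mom|for|ori"
```

```text
orientation [-1.79917e+02  2.70000e-02 -1.13046e+02]
force [ 3.888 -2.041 -1.962]
moment [-0.709 -1.475  0.014]
```

Call:
{"method": "apply_moves", "body": {
  "targets": [
    {"travel":[0,0,0],"roll":2,"jaw":20},
    {"travel":[0,0,0],"roll":2,"jaw":20}
  ]
}}

```text
clock: 21.75
tool_pos: [0.4914, -0.0948, 0.0992]
orientation: [-179.9, 0.0, -117.0]
force: [3.6, -2.9, -2.3]
opening: 0.0243
gripper_force: 30.0
```

```bash
python3 m.py|egrep "mom|for|ori"
```

```text
orientation [-1.79917e+02  2.80000e-02 -1.17044e+02]
force [ 3.597 -2.921 -2.272]
moment [-1.014 -1.445  0.075]
```

Call:
{"method": "apply_moves", "body": {
  "targets": [
    {"travel":[-0.3,-0.7,0],"roll":0,"jaw":20},
    {"travel":[-0.3,-0.7,0],"roll":0,"jaw":20},
    {"travel":[0,0,0],"roll":0,"jaw":20}
  ]
}}

```text
clock: 22.05
tool_pos: [0.4921, -0.0949, 0.0991]
orientation: [180.0, -0.0, -116.9]
force: [1.8, -0.9, 1.2]
opening: 0.0246
gripper_force: 30.0
```

```bash
python3 m.py|egrep "mom|for|ori"
```

```text
orientation [ 1.79993e+02 -1.40000e-02 -1.16937e+02]
force [ 1.829 -0.945  1.178]
moment [-0.694 -0.579  0.042]
```

Call:
{"method": "apply_moves", "body": {
  "targets": [
    {"travel":[0,0,0],"roll":2,"jaw":20},
    {"travel":[0,0,0],"roll":2,"jaw":20},
    {"travel":[0,0,0],"roll":2,"jaw":20}
  ]
}}

```text
clock: 22.35
tool_pos: [0.4921, -0.0948, 0.099]
orientation: [180.0, -0.0, -123.0]
force: [1.0, 0.2, 2.7]
opening: 0.0239
gripper_force: 30.0
```

```bash
python3 m.py|egrep "mom|for|ori"
```

```text
orientation [ 1.79995e+02 -4.00000e-03 -1.23032e+02]
force [1.014 0.212 2.749]
moment [-0.069 -0.356 -0.016]
```

Call:
{"method": "apply_moves", "body": {
  "targets": [
    {"travel":[0,0,0],"roll":2,"jaw":20},
    {"travel":[0,0,0],"roll":2,"jaw":20}
  ]
}}

```text
clock: 22.55
tool_pos: [0.4918, -0.0948, 0.099]
orientation: [180.0, -0.0, -127.0]
force: [0.8, -0.6, 2.3]
opening: 0.0243
gripper_force: 30.0
```

```bash
python3 m.py|egrep "mom|for|ori"
```

```text
orientation [ 1.79973e+02 -1.90000e-02 -1.27037e+02]
force [ 0.768 -0.597  2.265]
moment [-0.304 -0.102 -0.002]
```

Call:
{"method": "apply_moves", "body": {
  "targets": [
    {"travel":[0,0,0],"roll":2,"jaw":20},
    {"travel":[0,0,0],"roll":2,"jaw":20}
  ]
}}

```text
clock: 22.75
tool_pos: [0.4916, -0.0948, 0.099]
orientation: [180.0, -0.0, -131.0]
force: [0.6, -0.9, 2.4]
opening: 0.0238
gripper_force: 30.0
```

```bash
python3 m.py|egrep "mom|for|ori"; python3 -c "
from h import *
s=ctrl.snapshot('scene')[:,:,::-1]
cv2.imwrite('pics/s6.png',s)
a=cv2.imread('pics/scene0.png')
for im in(s,a):
  c=cv2.cvtColor(np.ascontiguousarray(im[205:235,335:360]),cv2.COLOR_BGR2HSV);m=(c[...,1]>90)&(c[...,0]>8)&(c[...,0]<35);print(m.sum());print('\n'.join(''.join('#' if v else '.' for v in r) for r in m))
"
```

```text
orientation [ 1.79963e+02 -3.40000e-02 -1.31036e+02]
force [ 0.647 -0.909  2.415]
moment [-0.248  0.025  0.01 ]
126
###.................#####
###.................#####
###.................#####
###.................#####
##..................#####
##.................######
##................#######
##................#######
##................#######
..................#######
...........####...#######
..........#####...#######
..........#####...##....#
..........#####...#.....#
..........####.........##
........................#
.........................
.........................
.........................
.........................
.........................
.........................
.........................
.........................
.........................
.........................
.........................
.........................
.........................
.........................
111
###................######
###................######
###................######
###...............#######
###...............#######
##................#######
##................#######
##................#######
#.................#######
..................#######
..................#######
..................#######
..................##....#
.......................##
.......................##
........................#
.........................
.........................
.........................
.........................
.........................
.........................
.........................
.........................
.........................
.........................
.........................
.........................
.........................
.........................
```

Run:
```python
from h import *
def blob(im,x0=0,y0=0,f=1):
    c=cv2.cvtColor(np.ascontiguousarray(im),cv2.COLOR_BGR2HSV);m=((c[...,1]>90)&(c[...,0]>8)&(c[...,0]<35)).astype(np.uint8)
    n,l,s,ce=cv2.connectedComponentsWithStats(m)
    return [(np.round(ce[i]/f+[x0,y0],2),s[i,:]/f) for i in range(1,n) if abs(ce[i][0]/f+x0-347)<5 and abs(ce[i][1]/f+y0-217)<12]
print(blob(cv2.imread("pics/s5.png")[:,:400],300,180,4));print(blob(cv2.imread("pics/s6.png")[180:255,300:400],300,180))
K,E=cam("scene")
print("rim proj",proj(K,E,[.4905,-.0955,.075]),"image rim",(210+569/4.2,190+66/4.2))
for a in range(125,200,10):
    t=np.radians(a);print(a,[np.round(proj(K,E,[.4905+r*np.cos(t),-.0955+r*np.sin(t),.057]),1) for r in(.0136,.0175)])
s=cv2.imread("pics/s6.png")[195:240,325:370]
cv2.imwrite("pics/s7.png",cv2.resize(s,None,fx=12,fy=12,interpolation=cv2.INTER_CUBIC))
```

```text
[(array([347.41, 221.41]), array([    0.  ,     0.  ,   100.  ,    75.  , 16386.75])), (array([348.24, 216.34]), array([46.25, 34.5 ,  4.  ,  4.  , 46.75]))]
[(array([348.37, 219.01]), array([   0.,    0.,  100.,   75., 4417.])), (array([347., 217.]), array([45., 35.,  5.,  5., 23.]))]
rim proj [345.80442682 205.31795973] image rim (345.4761904761905, 205.71428571428572)
125 [array([345.5, 216.3]), array([345.6, 217.4])]
135 [array([346.7, 216.3]), array([347.1, 217.3])]
145 [array([347.8, 216.1]), array([348.6, 217.2])]
155 [array([348.8, 215.9]), array([349.9, 216.8])]
165 [array([349.8, 215.5]), array([351.1, 216.4])]
175 [array([350.5, 215.1]), array([352.1, 215.8])]
185 [array([351.1, 214.6]), array([352.9, 215.2])]
195 [array([351.6, 214. ]), array([353.4, 214.4])]
```

View pics/s7.png

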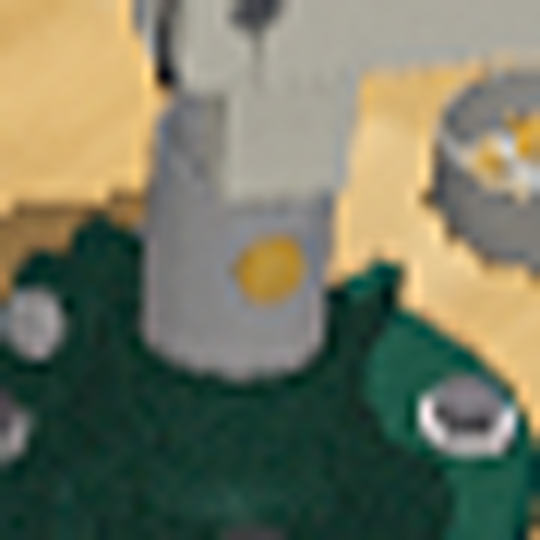

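The brass disc is now full and round in the hole, with its position fitting a radius of about 17.5–19 mm (out). It had only been partly visible before. I'll test it by feel: further turning should be stopped.

Call:
{"method": "apply_moves", "body": {
  "targets": [
    {"travel":[0,0,0],"roll":1.5,"jaw":20},
    {"travel":[0,0,0],"roll":1.5,"jaw":20}
  ]
}}

```text
clock: 23.0
tool_pos: [0.4914, -0.0949, 0.099]
orientation: [180.0, -0.1, -134.0]
force: [-2.8, -2.1, 5.7]
opening: 0.0241
gripper_force: 30.0
```

```bash
python3 m.py|egrep "mom|for|ori"
```

```text
orientation [ 1.79959e+02 -6.50000e-02 -1.34047e+02]
force [-2.758 -2.125  5.729]
moment [-0.676  1.015  0.099]
```

Call:
{"method": "apply_moves", "body": {
  "targets": [
    {"travel":[0,0,0],"roll":1.5,"jaw":20},
    {"travel":[0,0,0],"roll":1.5,"jaw":20}
  ]
}}

```text
clock: 23.2
tool_pos: [0.491, -0.0952, 0.099]
orientation: [179.9, -0.1, -137.1]
force: [-4.3, -3.2, 7.2]
opening: 0.0238
gripper_force: 30.0
```

```bash
python3 m.py|egrep "mom|for|ori"
```

```text
orientation [ 1.79945e+02 -1.12000e-01 -1.37063e+02]
force [-4.266 -3.213  7.234]
moment [-1.054  1.424  0.105]
```

```bash
cat > b.py <<'E'
from h import *
im=ctrl.snapshot("scene")[:,:,::-1][180:255,300:400]
c=cv2.cvtColor(np.ascontiguousarray(im),cv2.COLOR_BGR2HSV);m=((c[...,1]>90)&(c[...,0]>8)&(c[...,0]<35)).astype(np.uint8)
n,l,s,ce=cv2.connectedComponentsWithStats(m)
for i in range(1,n):
    if 40<ce[i][0]<54 and 28<ce[i][1]<46 and s[i,4]<80: print(ce[i]+[300,180],s[i])
E
python3 b.py
```

```text
[346.66666667 217.125     ] [44 35  6  5 24]
```

Call:
{"method": "apply_moves", "body": {
  "targets": [
    {"travel":[0,0,0],"roll":0,"jaw":40},
    {"travel":[0,0,0],"roll":0,"jaw":40},
    {"travel":[0,0,0],"roll":0,"jaw":40}
  ]
}}

```text
clock: 23.55
tool_pos: [0.492, -0.0946, 0.0987]
orientation: [180.0, -0.0, -137.0]
force: [-0.6, 0.2, 0.2]
opening: 0.0385
gripper_force: 0.0
```

```bash
python3 b.py; python3 m.py|egrep "mom|for|ori"
```

```text
[347. 217.] [45 35  5  5 23]
orientation [ 1.79984e+02 -2.00000e-03 -1.36987e+02]
force [0.616 0.592 0.495]
moment [0.051 0.022 0.014]
```

Call:
{"method": "apply_moves", "body": {
  "targets": [
    {"travel":[0,0,0],"roll":0,"jaw":20},
    {"travel":[0,0,0],"roll":0,"jaw":20},
    {"travel":[0,0,0],"roll":0,"jaw":20},
    {"travel":[0,0,0],"roll":0,"jaw":20},
    {"travel":[0,0,0],"roll":-2,"jaw":20},
    {"travel":[0,0,0],"roll":-2,"jaw":20},
    {"travel":[0,0,0],"roll":-2,"jaw":20}
  ]
}}

```text
clock: 24.3
tool_pos: [0.4919, -0.0946, 0.0989]
orientation: [180.0, -0.0, -130.9]
force: [0.3, 1.5, 0.8]
opening: 0.0242
gripper_force: 30.0
```

```bash
python3 m.py|egrep "mom|for|ori"; python3 b.py
```

```text
orientation [ 1.79975e+02 -8.00000e-03 -1.30910e+02]
force [0.278 1.47  0.839]
moment [0.559 0.327 0.019]
[347.6  216.96] [45 35  6  5 25]
```

Call:
{"method": "apply_moves", "body": {
  "targets": [
    {"travel":[0,0,0],"roll":-2,"jaw":20},
    {"travel":[0,0,0],"roll":-2,"jaw":20}
  ]
}}

```text
clock: 24.55
tool_pos: [0.492, -0.0943, 0.0989]
orientation: [180.0, 0.0, -127.0]
force: [-2.1, 5.7, 0.6]
opening: 0.0237
gripper_force: 30.0
```

```bash
python3 m.py|egrep "mom|for|ori"; python3 b.py
```

```text
orientation [ 1.79968e+02  3.60000e-02 -1.26972e+02]
force [-2.073  5.711  0.633]
moment [ 2.174  0.554 -0.14 ]
[347.88461538 216.76923077] [45 35  7  5 26]
```

The turn is stopped on both sides (moment +0.10 one way, -0.14 the other) with a few degrees of play between, so the button is in the hole. I'll relax the grip, let go and lift clear.

Call:
{"method": "apply_moves", "body": {
  "targets": [
    {"travel":[0,0,0],"roll":3,"jaw":20},
    {"travel":[0,0,0],"roll":3,"jaw":20},
    {"travel":[0,0,0],"roll":0,"jaw":60},
    {"travel":[0,0,0],"roll":0,"jaw":60},
    {"travel":[0,0,0],"roll":0,"jaw":60},
    {"travel":[0,0,0],"roll":0,"jaw":60},
    {"travel":[0,0,-10],"roll":0,"jaw":60},
    {"travel":[0,0,-25],"roll":0,"jaw":60},
    {"travel":[0,0,-30],"roll":0,"jaw":60},
    {"travel":[0,0,-30],"roll":0,"jaw":60}
  ]
}}

```text
clock: 25.6
tool_pos: [0.4919, -0.0949, 0.1957]
orientation: [-180.0, -0.0, -133.0]
force: [1.2, 0.6, -0.1]
opening: 0.0597
gripper_force: 0.0
```

```bash
python3 b.py; python3 m.py
python3 - <<'E'
from h import *
# pin-top height check: post on the axis, underside 12 mm -> pin top z .109
s=ctrl.snapshot("scene")[:,:,::-1];cv2.imwrite("pics/end.png",s)
K,E=cam("scene");print(proj(K,E,[.4905,-.0955,.109]),proj(K,E,[.4905,-.0955,.094]))
g=cv2.cvtColor(np.ascontiguousarray(s),cv2.COLOR_BGR2HSV)[180:216,328:364,1]<45
print('\n'.join(str(180+i)+' '+''.join('#' if v else '.' for v in r) for i,r in enumerate(g)))
E
```

```text
[347.5 217. ] [45 35  6  5 26]
clock 25.65
orientation [-179.668    0.266 -132.898]
force [ 2.461 -0.27   5.602]
moment [-0.064 -0.469  0.   ]
joint_pos [ 11.602   6.3   -24.894   0.135 -58.396 -54.571]
[346.89324384 191.18731646] [346.40784898 197.48676017]
180 ....................................
181 ....................................
182 ....................................
183 ....................................
184 ....................................
185 ....................................
186 ....................................
187 ....................................
188 ....................................
189 ....................................
190 ....................................
191 .................###................
192 ................#####...............
193 ................#####...............
194 ................######..............
195 ................######..............
196 ..............########..............
197 .............##########.............
198 ............############............
199 ............############............
200 ............############............
201 ............############............
202 ............############............
203 ............############...........#
204 ...........#############..........##
205 ..........###############.........##
206 ..........###############.........##
207 ..........###############.........##
208 ..........###############.........##
209 ..........###############........###
210 ..........###############........###
211 .........################........###
212 .........################.........##
213 .........################..........#
214 ........###########..####..........#
215 .........#########....###...........
```

The post is seated and upright (pin top at row 191, as predicted for a foot at 12 mm), the button is through the hole, and the gripper is clear.

```bash
python3 -c "
from plant import ctrl
print(ctrl.close_job())"
```

```text
the job is handed in; nothing more can be done
None
```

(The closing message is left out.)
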